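Shut the cutter box: fold its flap over and tuck it under the lip

ROBOT

A 6-joint arm with a two-finger parallel gripper is mounted at the origin on the work surface. World frame = base frame: x ahead of the robot, y to its left, z up, the work surface at z = 0. Lengths are in m, angles in rad, forces in N, time in s.
With the tool pointing down it reaches from about 0.35 to 0.975 m from the base axis. Payload 4.9 kg.
Tool frame: the origin (TCP) lies at the very end of the fingers, on their centre line; the grasp point (between the pads) lies 19 mm behind it (ctrl.pinch_z is the distance from the TCP to the grasp point, in m); z points along the fingers, y is the direction in which the jaws open and shut (so a half turn about z gives the same grasp; the last joint's range is limited). The gripper opens to 85 mm and grips with 20 to 120 N. Pads are 22 mm wide; open, the fingers measure 114 mm over their backs; the gripper's body (76 mm by 85 mm) begins 54 mm behind the grasp point. The pads swing forward as they close: fully open they stand 13 mm farther back than shut.
Start: joints at [-1.405, 0.053, 1.613, -0, 1.476, -0.119], TCP at [0.176, -0.6, 0.231] pointing down, gripper open.
Joint ranges: [-3.01, 3.01], [-1.01, 2.22], [0.06, 2.58], [-1.02, 4.17], [0.09, 2.62], [-3.14, 3.14]. Speed limits (rad/s): [2.57, 2.57, 3.14, 3.14, 3.14, 3.14].

INTERFACE

Orientations are given as a rotation vector (axis times angle).
In Python, from station import ctrl gives the robot as it stands.
- The arm moves only by the tool carry_out, never from a script. Its argument "series" is a list of rows, each a list of 7 numbers: the shift along the world's x, y, z each as a share of 0.025 m, from -1 to 1, then the turn, a rotation vector about the world's x, y, z each as a share of 0.1 rad, from -1 to 1, then the opening, from 0 (shut) to 1 (fully open). A call has 1 to 12 rows; each row shifts and turns the commanded pose from where the row before left it; what a row does not reach is not made up. A row lasts 1/10 s, in which the tool goes at most 50 mm and 8.59 degrees, less where a joint would pass 70% of its speed; a pose out of reach is approached as far as the arm can. A call with a number of a shift or a turn outside -1 to 1 is refused whole. A call with a gripper value outside its range is refused whole. The fingers move at their own pace and stop on an object; "grip_force" is the grip in N (left out, the last holds). Time passes only in rows, so rows that do not move let the fingers close. It gives the time, the measured TCP pose, the force and the opening at its end, in the units of the state.
- ctrl.get_obs(): the state, without advancing time (a new reading comes with each control period).
- ctrl.get_image(name): name is "scene" or "top" or "wrist"; returns a dict with "frame" (420x560x3 uint8, blue, green, red), "fx", "fy", "cx", "cy" (pixels), "R" (3x3) and "t" (3): a world point X has camera coordinates R X + t; the wrist camera has in their place "hand_eye" (4x4, takes a point from camera to tool coordinates, whose origin is the TCP and whose axes are the flange's). Camera axes: x right, y down, z forward; pixel columns grow to the right and rows downward; lengths in m; the calibration is good to about 2 mm. A picture is of the moment at which its call begins: read the wrist's pose just before it. There is no depth.
- ctrl.finish_job(): hands the job in, once; it reports no verdict.
Trained networks look in a picture, given as the dict that the camera call returned (one of the last four; its "shot" number tells which), for a name from the list of things; names that differ only in an ending like _2 or _b are one class to them, and where a whole thing is asked for, a point or a joint stands for the part that bears it (a point fixed in the world has none). Each returns a list of dicts, best first, with "p" (0 to 1); they miss things now and then, are a little off and sometimes report something else, mostly with a low value. They report only what shows in the picture. A call takes as long as a camera call. They do not tell look-alikes from the thing itself.
- ctrl.trace(picture, name): "mask" (420x560 bool, what is visible of it) and "rect" ([left, top, width, height] as shares, 0 to 1, of the picture: columns of its width, rows of its height, round what is visible of it).
- ctrl.mark_of(picture, name): "position" ([column, row] as shares, 0 to 1, of the picture: columns of its width, rows of its height: a listed point, or the origin of a listed thing).
The state is a dict: "t": time; "q": joint angles; "dq": joint speeds; "effort": joint torques, N m; "tool_pos": TCP position; "tool_rot": TCP orientation; "contact_force": force on the tool from outside, world axes, zero at the start; "wrist_torque": the same for the moment, N m; "opening": finger opening in m.
Only numpy, scipy, OpenCV 4.12 (cv2) and the standard library are available. Lean on these libraries where they do the work, as an engineer would, in place of code of your own. Each camera call takes 0.05 s, during which the arm holds its last target.

TASK

Close the open plywood cutter box: push its standing flap over from behind and press it down flat onto the box, then push the flap along by its wooden rib until its free edge is tucked fully home beneath the steel lip, and draw back. Work only by pushing and pressing on the outside of the flap: do not pinch the flap or its rib and do not touch its cork-lined inner face. Leave the turned bowl, the round blank and the offcut where they stand.

Things in the scene. Friction and masses are not known exactly. Their poses are not given: they have to be found in the camera images.
- box: open plywood box screwed to the bench, 160 (x) x 130 (y) x 50 mm high, walls 10 mm. Origin: centre of its underside, on the bench; z up. Its +x axis points from the hinge end to the lip end, the way the flap folds and is then pushed. On either side of the hinge low steel tracks run from x = -77 to -43 mm, at y = -65 to -58 and 58 to 65 mm, 62 mm above the bench. Does not move
- flap (a joint): hinge of the flap, rad: 0 = folded flat on the box, 1.57 = standing upright, more = leaning back away from the opening (starts between 1.65 and 2.0, stop at 2.2). A stiff hinge: the flap stays at whatever angle it is left; about 1.5 N at the free edge moves it
- runner (a joint): how far hinge and flap together have slid towards the lip, m: 0 = back (start), 0.020 = stop, fully home. About 3 N of friction, no spring: it stays where it is left. With the runner back the flat flap's edge is 5 mm short of the lip; fully home 15 mm of it is beneath the lip. The lip blocks the flap unless its edge is within 3 mm of flat
- flap_hinge (a point): middle of the hinge line, at the plane of the flap's underside, 50 mm above the bench; at x = -70 mm in the box frame with the runner back. The hinge line is along the box's y
- flap_edge (a point): middle of the free edge (half thickness) of the flap, a plywood plate reaching 120 mm from the hinge line to this edge, 108 mm wide, 6 mm thick; its top (outside) face is 56 mm above the bench when flat. Moves with the flap
- rib (a point): middle of the top of the wooden rib glued across the outside face (the upper face when shut), 72 mm from the hinge line; rib 12 mm thick along the fold direction, 96 mm long across, standing 14 mm above the face. The flap outside the rib is bare and flat on either side; moves with the flap
- rib_back: cheek of the rib that faces the hinge, the one to push on; origin at the hinge line
- rib_front: cheek of the rib that faces the free edge; origin at the hinge line
- lining: 3 mm cork lining on the inner face of the flap, the face that looks down into the box when shut; origin at the hinge line; not to be touched
- lip (a point): middle of the lower front edge of the steel lip: 59 mm above the bench, x = 55 mm in the box frame. The lip is a 4 mm plate, top at 63 mm, 130 mm wide, overhanging 16 mm towards the hinge from a post at the box's far end (post up to 66 mm high)
- bowl: small turned wooden bowl, loose, 104 mm across, 46 mm high; origin at its foot; bystander
- disc: round wooden bowl blank, loose, 90 mm across, 36 mm high, lying flat; origin under its centre; bystander
- offcut: squared wooden offcut, loose, 45 x 105 x 45 mm; origin under its centre; bystander
Not all that is in view belongs to the job. There is more than one size of the box; the one meant has the size given above.

How it is judged:
By the outcome, as a careful person would: the job done as asked, in the order asked, and still so for the second after the job is handed in, with the robot touching nothing.
It also fails if it takes over 45 s, if anything falls off the work surface, if the arm or the gripper's body presses on something with over 40 N, if the wrist force passes 120 N, or if a joint passes its speed limit or range.

## Working session

There is one attempt and no reset: what is moved stays moved. The work goes in short steps, Python scripts to look and compute and a tool call to move; the robot and the scene stay as the last step left them, time stands still between calls to the robot, and variables do not carry over. Pictures are saved under pics/ and viewed, and the job is handed in when it is done.

Besides the shell and the picture viewer there is one more tool, called after "Request:" as a command line: name --pt "numbers of a row" for each row, then --argument value for the rest. carry_out: Moves the arm, as the interface text tells. Shift numbers are shares of 0.025 m and turn numbers shares of 0.1 rad, none past 1 either way. Its arguments: {"type":"object","properties":{"series":{"type":"array"},"grip_force":{"type":"number"}},"required":["series"]}

```bash
ls; mkdir -p pics
cat > h.py <<'E'
import numpy as np, cv2
from station import ctrl
E
python3 - <<'E'
from h import *
o=ctrl.get_obs(); print({k:np.round(v,3).tolist() for k,v in o.items()})
for n in ["scene","top"]:
    p=ctrl.get_image(n); cv2.imwrite(f"pics/{n}0.png",p["frame"])
    print(n,p["fx"],p["cx"],p["cy"],np.round(p["R"],4).tolist(),np.round(p["t"],4).tolist())
    for k in ["box","flap_hinge","flap_edge","rib","lip","bowl","disc","offcut"]:
        print(k,[(round(d["p"],2),np.round(np.array(d["position"])*[560,420],1).tolist()) for d in ctrl.mark_of(p,k)])
E
```

```text
pics
{'t': 0.0, 'q': [-1.405, 0.053, 1.614, 0.0, 1.476, -0.119], 'dq': [-0.002, -0.001, -0.0, -0.0, -0.001, -0.001], 'effort': [-0.001, -39.368, -37.018, -0.0, 0.007, -0.0], 'tool_pos': [0.175, -0.599, 0.23], 'tool_rot': [-3.108, -0.446, 0.0], 'contact_force': [0.094, 0.023, 0.15], 'wrist_torque': [0.02, -0.014, -0.039], 'opening': 0.085}
scene 437.30770330813107 275.5222818942192 211.79287416022768 [[0.1963, 0.9804, 0.0171], [0.6752, -0.1225, -0.7274], [-0.7111, 0.1543, -0.686]] [-0.1484, -0.3212, 1.2312]
box [(0.71, [198.9, 264.9]), (0.66, [322.7, 223.2])]
flap_hinge [(0.73, [324.4, 194.3]), (0.6, [212.4, 218.2])]
flap_edge [(0.73, [326.5, 219.6]), (0.57, [213.8, 220.3])]
rib [(0.85, [323.3, 201.1]), (0.64, [213.7, 178.6])]
lip [(0.94, [183.6, 266.9]), (0.86, [327.2, 220.2])]
bowl [(0.93, [117.5, 251.1])]
disc [(0.57, [149.8, 343.8])]
offcut [(0.86, [281.8, 279.4])]
top 445.3873928153924 281.2914841589336 213.44610610108722 [[-0.0414, -0.9991, 0.001], [-0.9753, 0.0402, -0.2171], [0.2168, -0.0099, -0.9762]] [0.0677, 0.5649, 0.8627]
box [(0.95, [346.2, 310.9]), (0.79, [236.5, 239.2]), (0.76, [350.4, 203.0])]
flap_hinge [(0.94, [335.2, 330.7]), (0.75, [342.5, 234.2]), (0.59, [235.1, 261.8])]
flap_edge [(0.67, [240.1, 220.2]), (0.64, [345.4, 236.3]), (0.57, [355.5, 295.2])]
rib [(0.81, [341.4, 244.7]), (0.78, [348.3, 308.4]), (0.61, [234.5, 238.1])]
lip [(0.96, [362.7, 178.4]), (0.61, [353.3, 293.2]), (0.61, [238.6, 220.4])]
bowl [(0.85, [420.5, 229.8])]
disc [(0.93, [382.3, 147.3])]
offcut [(0.84, [288.5, 188.3]), (0.32, [342.1, 231.5])]
```

View pics/scene0.png

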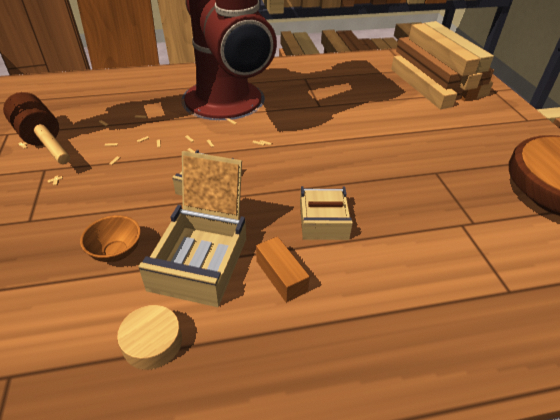

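View pics/top0.png

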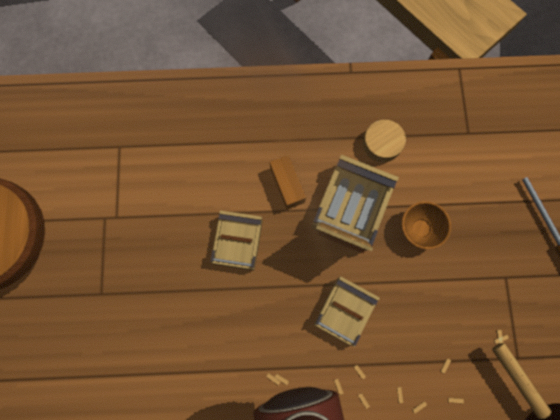

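The open, larger box is at scene px (200,250) and top px (355,203). The two closed boxes, at top (237,240) and (347,311), are the smaller look-alikes. I'll fit the pose next.

```bash
cat >> h.py <<'E'
from scipy.optimize import least_squares
def proj(p,X):
    X=np.atleast_2d(X); c=X@np.array(p["R"]).T+np.array(p["t"])
    return np.c_[p["fx"]*c[:,0]/c[:,2]+p["cx"],p["fy"]*c[:,1]/c[:,2]+p["cy"]]
def plane(p,uv,z):
    R=np.array(p["R"]);C=-R.T@np.array(p["t"])
    d=R.T@np.array([(uv[0]-p["cx"])/p["fx"],(uv[1]-p["cy"])/p["fy"],1])
    return C+d*(z-C[2])/d[2]
def flapX(a,s,u,v,w):  # u along flap from hinge, v across, w outward from underside
    return np.array([-.07+s+u*np.cos(a)-w*(-np.sin(a)) *-1*-1 if 0 else -.07+s+u*np.cos(a)-w*np.sin(a), v, .05+u*np.sin(a)+w*np.cos(a)])
def W(b,X):
    c,s_=np.cos(b[2]),np.sin(b[2]); X=np.atleast_2d(X)
    return np.c_[b[0]+c*X[:,0]-s_*X[:,1], b[1]+s_*X[:,0]+c*X[:,1], X[:,2]]
def lines(a,s):
    L=[]
    q=lambda x0,x1,y0,y1,z:[(x0,y0,z),(x1,y0,z),(x1,y1,z),(x0,y1,z),(x0,y0,z)]
    L.append((q(-.08,.08,-.065,.065,0),(0,255,255)));L.append((q(-.08,.08,-.065,.065,.05),(0,255,0)))
    L.append((q(.055,.071,-.065,.065,.063),(255,0,255)))
    L.append((q(-.077,-.043,.058,.065,.062),(255,0,0)));L.append((q(-.077,-.043,-.065,-.058,.062),(255,0,0)))
    for w in(0,.006): L.append(([flapX(a,s,u,v,w) for u,v in[(0,-.054),(.12,-.054),(.12,.054),(0,.054),(0,-.054)]],(255,255,0)))
    L.append(([flapX(a,s,u,v,.02) for u,v in[(.066,-.048),(.078,-.048),(.078,.048),(.066,.048),(.066,-.048)]],(0,0,255)))
    return L
def overlay(p,b,a,s,fn,crop,k=4):
    x0,y0,x1,y1=crop; im=cv2.resize(p["frame"][y0:y1,x0:x1],None,fx=k,fy=k,interpolation=cv2.INTER_CUBIC); raw=im.copy()
    for L,c in lines(a,s):
        q=((proj(p,W(b,np.array(L)))-[x0,y0]+.5)*k).astype(np.int32); cv2.polylines(im,[q],False,c,1)
    cv2.imwrite(fn,im);
E
python3 - <<'E'
from h import *
P={n:ctrl.get_image(n) for n in["scene","top"]}
obs={"top":{"box":(350.4,203),"lip":(362.7,178.4),"flap_hinge":(342.5,234.2)},
"scene":{"box":(198.9,264.9),"lip":(183.6,266.9),"flap_hinge":(212.4,218.2),"rib":(213.7,178.6)}}
for n,p in P.items():
    for k in ["flap","lining","box","bowl","disc","offcut"]:
        for d in ctrl.trace(p,k): print(n,k,round(d["p"],2),np.round(np.array(d["rect"])*[560,420,560,420]).tolist())
print("C",[(-np.array(p["R"]).T@p["t"]).round(3) for p in P.values()])
Z={"box":0,"lip":.059,"flap_hinge":.05}
for n in P:
  for k,v in obs[n].items():
    if k in Z: print(n,k,plane(P[n],v,Z[k]).round(4))
def f(x):
    r=[]
    for n in P:
        for k,v in obs[n].items():
            a=x[3]
            X={"box":(0,0,0),"lip":(.055,0,.059),"flap_hinge":(-.07,0,.05),"rib":flapX(a,0,.072,0,.02),"flap_edge":flapX(a,0,.12,0,.003)}[k]
            r+=list((proj(P[n],W(x,X))[0]-v))
    return np.array(r)
s=least_squares(f,[.5,-.2,0,1.8],loss="soft_l1");print(s.x,f(s.x).round(1))
b=s.x[:3];a=s.x[3]
overlay(P["scene"],b,a,0,"pics/ovs.png",(120,130,270,310)); overlay(P["top"],b,a,0,"pics/ovt.png",(290,140,430,280))
for k,c in dict(bowl=[(.046,(420.5,229.8))],disc=[(0,(382.3,147.3))],offcut=[(0,(288.5,188.3))]).items():
    print(k,plane(P["top"],c[0][1],0).round(3))
E
```

```text
scene flap 0.94 [183.0, 151.0, 61.0, 69.0]
scene flap 0.82 [304.0, 188.0, 42.0, 27.0]
scene box 0.77 [172.0, 174.0, 10.0, 20.0]
scene box 0.69 [302.0, 187.0, 53.0, 52.0]
scene box 0.66 [139.0, 153.0, 108.0, 154.0]
scene box 0.43 [255.0, 240.0, 55.0, 61.0]
scene bowl 0.88 [81.0, 214.0, 61.0, 48.0]
scene disc 0.78 [118.0, 306.0, 64.0, 62.0]
scene offcut 0.58 [254.0, 239.0, 58.0, 60.0]
top flap 0.98 [216.0, 225.0, 44.0, 40.0]
top flap 0.95 [317.0, 221.0, 57.0, 31.0]
top flap 0.71 [310.0, 155.0, 89.0, 98.0]
top flap 0.59 [319.0, 286.0, 54.0, 52.0]
top lining 0.69 [322.0, 225.0, 46.0, 23.0]
top box 0.94 [316.0, 276.0, 62.0, 67.0]
top box 0.81 [310.0, 152.0, 90.0, 103.0]
top box 0.73 [210.0, 212.0, 52.0, 58.0]
top bowl 0.75 [401.0, 200.0, 48.0, 49.0]
top disc 0.58 [365.0, 120.0, 39.0, 46.0]
top offcut 0.98 [271.0, 159.0, 34.0, 49.0]
top offcut 0.59 [317.0, 221.0, 53.0, 33.0]
C [array([ 1.121, -0.084,  0.613]), array([0.367, 0.054, 0.965])]
scene box [ 0.5979 -0.1094  0.    ]
scene lip [ 0.6479 -0.1316  0.059 ]
scene flap_hinge [ 0.5335 -0.075   0.05  ]
top box [ 0.5984 -0.1114  0.    ]
top lip [ 0.6368 -0.1314  0.059 ]
top flap_hinge [ 0.5203 -0.0814  0.05  ]
[ 0.59627209 -0.10916769 -0.42972326  1.83097799] [ 0.1 -0.7 -0.4 -0.7 -2.8  0.  -0.1 -0.2 -0.9  1.  -0.  -4.3 -1.1 -5.8]
bowl [ 0.531 -0.261  0.   ]
disc [ 0.727 -0.194  0.   ]
offcut [0.638 0.025 0.   ]
```

View pics/ovs.png

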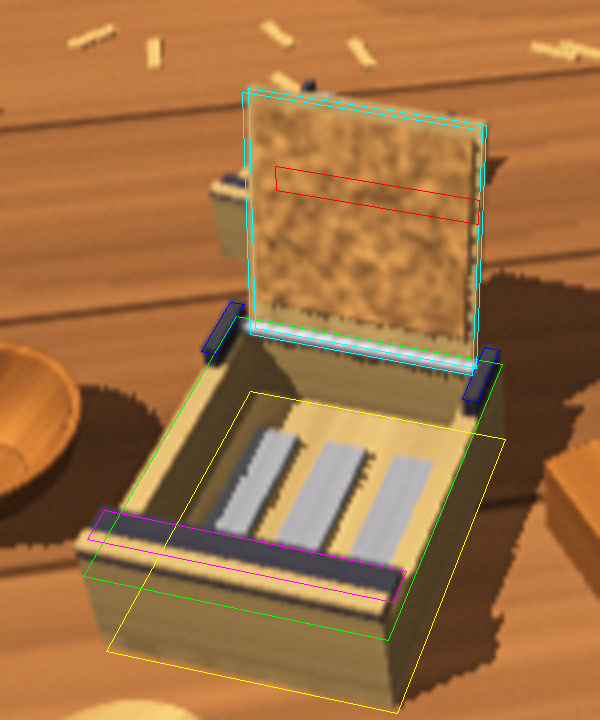

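View pics/ovt.png

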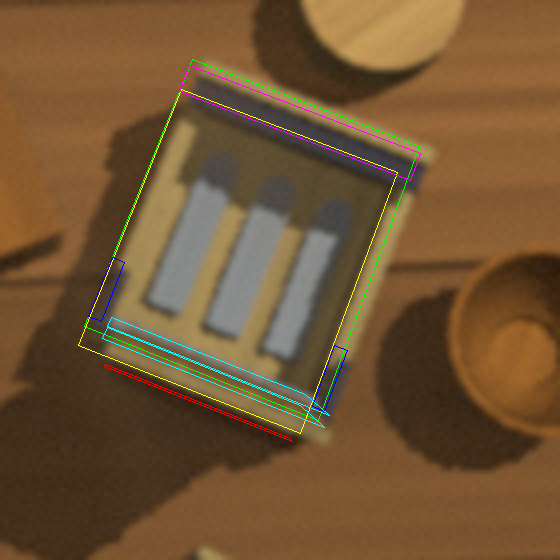

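Overlays: in the scene view the fit matches (lip at crop (103,510)-(407,571)). In the top view the box sits about 2 px further right and down. This is the 160×130 box, so it's the one meant. I'll refine the fit with corner picks.

Run:
```python
from h import *
p=ctrl.get_image("top"); x0,y0,x1,y1=305,145,405,260
im=cv2.resize(p["frame"][y0:y1,x0:x1],None,fx=5,fy=5,interpolation=cv2.INTER_CUBIC)
for i in range(0,x1-x0,10): cv2.putText(im,str(x0+i),(i*5,8),0,.3,(255,255,255),1); cv2.line(im,(i*5,0),(i*5,600),(90,90,90),1)
for i in range(0,y1-y0,10): cv2.putText(im,str(y0+i),(0,i*5+4),0,.3,(255,255,255),1); cv2.line(im,(0,i*5),(600,i*5),(90,90,90),1)
im=cv2.convertScaleAbs(im,alpha=1.5)
cv2.imwrite("pics/topz.png",im)
```

```text
(no output)
```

View pics/topz.png

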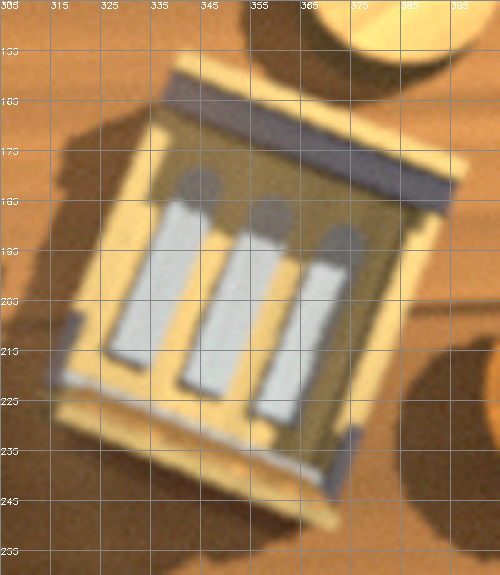

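Run:
```python
from h import *
P={n:ctrl.get_image(n) for n in["scene","top"]}
E=lambda v:("e",v)
obs={"top":[((.08,.065,.066),(340.6,155)),((.08,-.065,.066),(398.6,177.4)),((.055,.065,.063),(337.4,165)),((.055,-.065,.063),(393.6,187.6)),((-.043,.065,.062),(320,207.6)),((-.043,-.065,.062),(377.2,231)),(E(.054),(316.4,228.6)),(E(-.054),(372.4,251))],
"scene":[((.055,-.065,.063),(145.7,257.5)),((.055,.065,.063),(222,272.5)),((.08,-.065,0),(146.7,292.5)),((.08,.065,0),(219,307.5)),((-.043,-.065,.062),(170.8,218)),((-.043,.065,.062),(240.6,230.5)),(E(-.054),(182,152)),(E(.054),(241.6,160.5))]}
def f(x,ns):
    r=[]
    for n in ns:
        for X,v in obs[n]:
            if X[0]=="e": X=flapX(x[3],0,.12,X[1],.006)
            r+=list(proj(P[n],W(x,X))[0]-v)
    return np.array(r)
for ns in (["top"],["scene"],["top","scene"]):
    s=least_squares(f,[.596,-.109,-.43,1.83],args=(ns,),loss="soft_l1");print(ns,s.x.round(4));print(f(s.x,ns).round(1).reshape(-1,2).tolist())
b=s.x[:3];a=s.x[3]
print("start",W(b,(-.145,0,.15)),"heading",np.cos(b[2]),np.sin(b[2]))
overlay(P["top"],b,a,0,"pics/ovt2.png",(290,140,430,280))
```

```text
['top'] [ 0.589  -0.1127 -0.4359  1.8443]
[[0.2, -0.2], [-0.1, -0.1], [-1.0, 0.6], [0.5, 0.6], [-0.6, -0.5], [1.0, -0.3], [0.2, -0.1], [-0.2, 0.1]]
['scene'] [ 0.5969 -0.1082 -0.4297  1.8295]
[[0.6, -0.2], [-0.2, -0.0], [-0.0, 0.0], [0.6, 0.6], [-0.5, -0.5], [-1.0, -0.3], [0.1, -0.3], [0.2, 0.7]]
['top', 'scene'] [ 0.593  -0.1104 -0.4277  1.8686]
[[-1.4, -1.9], [-1.6, -2.2], [-2.5, -1.1], [-0.8, -1.5], [-1.7, -2.1], [-0.1, -2.3], [-1.4, -0.4], [-1.8, -0.6], [-0.7, -1.7], [-1.7, -1.7], [-1.2, -1.6], [-0.9, -1.2], [-1.8, -1.8], [-2.6, -1.7], [-0.3, -2.1], [-0.8, -1.4]]
start [[ 0.46107966 -0.05026606  0.15      ]] heading 0.9099042473548593 -0.41481834656339284
```

Request:
carry_out --pt "0.45 0.92 0.1 0 0 -0.3 0" --pt "0.45 0.92 0.1 0 0 -0.3 0" --pt "0.45 0.92 0.1 0 0 -0.3 0" --pt "0.45 0.92 0.1 0 0 -0.3 0" --pt "0.45 0.92 0.1 0 0 -0.3 0" --pt "0.45 0.92 0.1 0 0 -0.3 0" --pt "0.45 0.92 0.1 0 0 -0.3 0" --pt "0.45 0.92 0.1 0 0 -0.3 0" --pt "0.45 0.92 0 0 0 -0.3 0" --pt "0.45 0.92 0 0 0 -0.3 0" --pt "0.45 0.92 0 0 0 -0.3 0" --pt "0.45 0.92 0 0 0 -0.3 0"

```text
t: 2.95
tool_pos: [0.311, -0.3229, 0.2515]
tool_rot: [3.139, -0.12, 0.001]
contact_force: [0.8, -0.2, 0.4]
opening: -0.0
```

Request:
carry_out --pt "0.45 0.92 0 0 0 -0.3 0" --pt "0.45 0.92 0 0 0 -0.3 0" --pt "0.45 0.92 0 0 0 -0.3 0" --pt "0.45 0.92 0 0 0 -0.3 0" --pt "0.45 0.92 0 0 0 -0.3 0" --pt "0.45 0.92 0 0 0 -0.3 0" --pt "0.45 0.92 0 0 0 -0.3 0" --pt "0.45 0.92 0 0 0 -0.3 0" --pt "0.45 0.92 0 0 0 -0.3 0" --pt "0.45 0.92 0 0 0 -0.3 0" --pt "0.45 0.92 0 0 0 -0.3 0" --pt "0 0 0 0 0 0 0"

```text
t: 4.15
tool_pos: [0.435, -0.0688, 0.2514]
tool_rot: [-3.078, 0.627, -0.0]
contact_force: [0.3, -0.7, -0.4]
opening: -0.0001
```

Run:
```python
from h import *
from scipy.spatial.transform import Rotation as Ro
o=ctrl.get_obs(); p=ctrl.get_image("wrist"); H=np.array(p["hand_eye"])
print(H.round(4).tolist())
T=np.eye(4);T[:3,:3]=Ro.from_rotvec(o["tool_rot"]).as_matrix();T[:3,3]=o["tool_pos"]
C=np.linalg.inv(T@H); p["R"]=C[:3,:3];p["t"]=C[:3,3]
for k in ["flap_edge","rib","flap_hinge","lip"]: print(k,[(round(d["p"],2),np.round(np.array(d["position"])*[560,420],1).tolist()) for d in ctrl.mark_of(p,k)])
cv2.imwrite("pics/w1.png",p["frame"])
b=[.593,-.1104,-.431];overlay(p,b,1.84,0,"pics/w1o.png",(0,0,560,420),1)
```

```text
[[-0.0003, -0.9645, -0.2642, 0.0659], [1.0, -0.0002, -0.0007, 0.0002], [0.0006, -0.2642, 0.9645, -0.1429], [0.0, 0.0, 0.0, 1.0]]
flap_edge [(0.82, [307.7, 202.3]), (0.69, [235.9, 140.6])]
rib [(0.93, [302.3, 233.3]), (0.63, [68.3, 182.9])]
flap_hinge [(0.95, [296.9, 265.0]), (0.85, [244.6, 102.6]), (0.79, [91.7, 223.6])]
lip [(0.92, [62.5, 152.4]), (0.87, [305.9, 201.6]), (0.52, [232.9, 140.4])]
```

View pics/w1o.png

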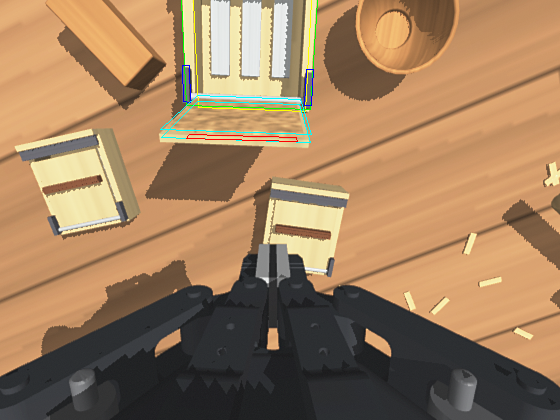

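The wrist view shows the flap edge at about (160-310, 135-147) and the hinge at about (190-300, 97-108). Model and picture agree closely. I'll enlarge it to refine the lean.

Run:
```python
from h import *
im=cv2.imread("pics/w1.png"); x0,y0,x1,y1=145,0,335,160
im=cv2.resize(im[y0:y1,x0:x1],None,fx=4,fy=4,interpolation=cv2.INTER_CUBIC)
for i in range(0,x1-x0,10): cv2.putText(im,str(x0+i),(i*4,8),0,.3,(255,0,0),1); cv2.line(im,(i*4,0),(i*4,640),(120,120,120),1)
for i in range(0,y1-y0,10): cv2.putText(im,str(y0+i),(0,i*4+4),0,.3,(255,0,0),1); cv2.line(im,(0,i*4),(760,i*4),(120,120,120),1)
cv2.imwrite("pics/w1z.png",im[:600])
```

```text
(no output)
```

View pics/w1z.png

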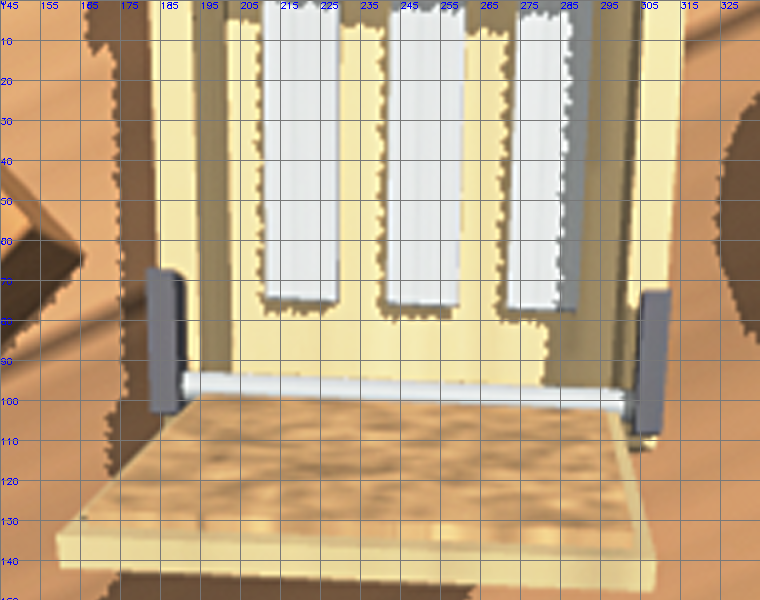

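Run:
```python
from h import *
from scipy.spatial.transform import Rotation as Ro
o=ctrl.get_obs(); p=ctrl.get_image("wrist"); H=np.array(p["hand_eye"])
T=np.eye(4);T[:3,:3]=Ro.from_rotvec(o["tool_rot"]).as_matrix();T[:3,3]=o["tool_pos"]
C=np.linalg.inv(T@H); p["R"]=C[:3,:3];p["t"]=C[:3,3]
obs=[((-.043,.065,.062),(181.5,67)),((-.077,.065,.062),(182.5,103)),((-.043,-.065,.062),(312.5,72.5)),((-.077,-.065,.062),(310,108.5)),((9,.054,.006),(159.8,142)),((9,-.054,.006),(308.5,147.5)),((9,.054,0),(159,133.5)),((9,-.054,0),(309,138.5))]
def f(x):
    r=[]
    for X,v in obs:
        if X[0]==9:X=flapX(x[3],0,.12,X[1],X[2])
        r+=list(proj(p,W(x,X))[0]-v)
    return np.array(r)
s=least_squares(f,[.593,-.11,-.43,1.85],loss="soft_l1",f_scale=1);print(s.x.round(4),f(s.x).round(1).reshape(-1,2).tolist())
print(W(s.x,[flapX(s.x[3],0,.12,0,.006),flapX(s.x[3],0,.078,0,.02)]), W(s.x,(-.135,0,.15)))
```

```text
[ 0.5897 -0.1128 -0.4441  1.8496] [[-0.4, 0.0], [-0.1, 0.3], [0.1, -0.1], [0.2, -0.1], [0.3, -0.4], [-0.1, -0.3], [-0.2, -0.0], [0.2, 0.8]]
[[ 0.4914179  -0.06603143  0.16371475]
 [ 0.48970175 -0.06521498  0.11948367]] [[ 0.46775319 -0.05477317  0.15      ]]
```

The wrist fit (0.590, -0.113, yaw -0.44, flap 1.85) agrees with the top-camera fit, so I'll use it. Next I go in behind the flap.

Request:
carry_out --pt "0.26 0.11 -0.8 0 0 -0.07 0" --pt "0.26 0.11 -0.8 0 0 -0.07 0" --pt "0.26 0.11 -0.8 0 0 -0.07 0" --pt "0.26 0.11 -0.8 0 0 -0.07 0" --pt "0.26 0.11 -0.7 0 0 -0.07 0" --pt "0 0 0 0 0 0 0"

```text
t: 5.05
tool_pos: [0.4652, -0.0571, 0.1509]
tool_rot: [-3.065, 0.687, 0.009]
contact_force: [-0.9, -0.3, 0.3]
opening: -0.0001
```

```bash
cat >> h.py <<'E'
B=[.590,-.1125,-.439]
def tob(X):
    c,s=np.cos(B[2]),np.sin(B[2]);d=np.array(X)-[B[0],B[1],0]
    return np.array([c*d[0]+s*d[1],-s*d[0]+c*d[1],d[2]])
E
python3 - <<'E'
from h import *
o=ctrl.get_obs(); print(tob(o["tool_pos"]).round(4),o["tool_rot"],o["contact_force"])
p=ctrl.get_image("scene"); cv2.imwrite("pics/s1.png",cv2.resize(p["frame"][90:300,100:380],None,fx=2.8,fy=2.8))
E
```

```text
[-0.1366 -0.0029  0.1509] [-3.0652661   0.68687643  0.00880763] [-0.94238218 -0.27805559  0.3424142 ]
```

View pics/s1.png

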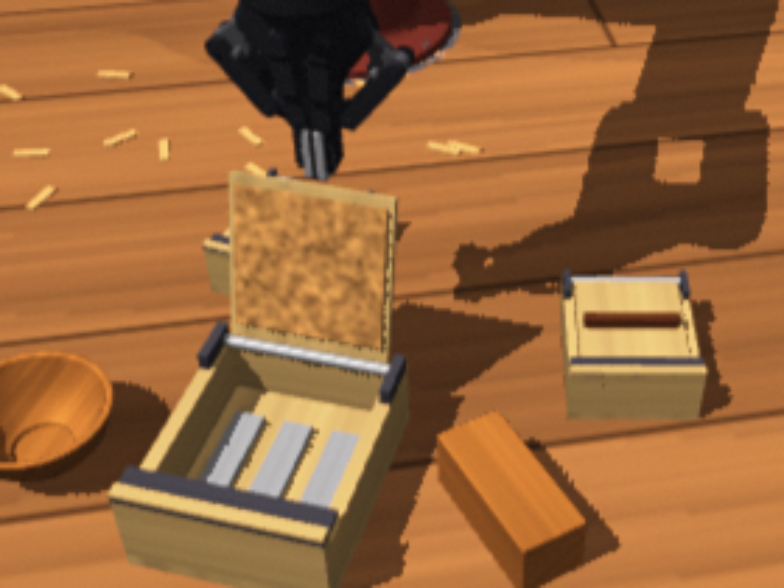

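Request:
carry_out --pt "0.29 -0.13 0 0 0 0 0" --pt "0.29 -0.13 0 0 0 0 0" --pt "0.29 -0.13 0 0 0 0 0" --pt "0.29 -0.13 0 0 0 0 0" --pt "0.29 -0.13 0.1 0 0 0 0" --pt "0.29 -0.13 0.1 0 0 0 0"

```text
t: 5.7
tool_pos: [0.5109, -0.0768, 0.1588]
tool_rot: [-3.066, 0.686, 0.001]
contact_force: [-0.8, 0.1, -0.2]
opening: -0.0002
```

Run:
```python
from h import *
o=ctrl.get_obs(); print(tob(o["tool_pos"]).round(4),o["tool_rot"],o["contact_force"])
p=ctrl.get_image("scene"); cv2.imwrite("pics/s2.png",cv2.resize(p["frame"][90:300,100:380],None,fx=2.8,fy=2.8))
```

```text
[-0.0868 -0.0013  0.1588] [-3.06572852e+00  6.85966931e-01  7.69879409e-04] [-0.83065361  0.13313294 -0.17647425]
```

View pics/s2.png

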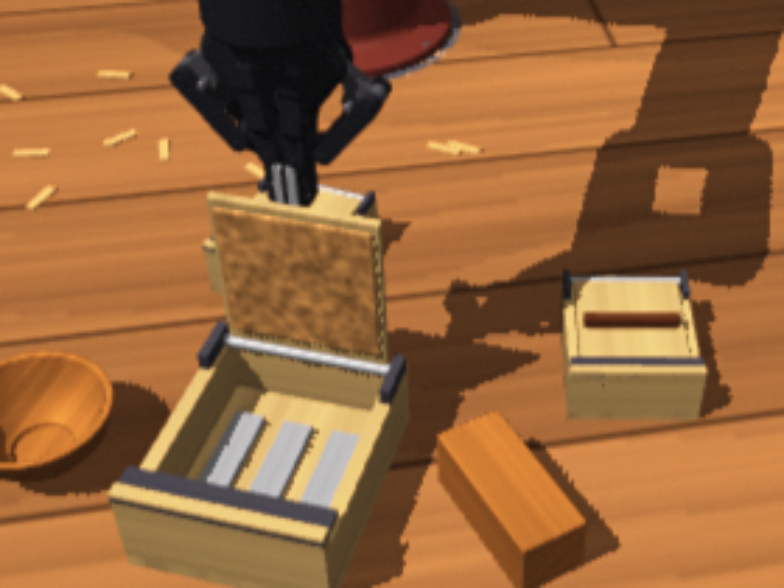

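Request:
carry_out --pt "0.33 -0.16 -0.04 0 0 0 0" --pt "0.33 -0.16 -0.04 0 0 0 0" --pt "0.38 -0.18 -0.08 0 0 0 0" --pt "0.38 -0.18 -0.08 0 0 0 0" --pt "0.36 -0.17 -0.18 0 0 0 0" --pt "0.36 -0.17 -0.18 0 0 0 0" --pt "0.32 -0.15 -0.25 0 0 0 0" --pt "0.32 -0.15 -0.25 0 0 0 0" --pt "0.27 -0.13 -0.31 0 0 0 0" --pt "0.27 -0.13 -0.31 0 0 0 0" --pt "0 0 0 0 0 0 0"

```text
t: 6.85
tool_pos: [0.593, -0.1161, 0.1139]
tool_rot: [-3.066, 0.686, 0.004]
contact_force: [-0.2, 0.1, -0.2]
opening: -0.0
```

Run:
```python
from h import *
o=ctrl.get_obs(); print(tob(o["tool_pos"]).round(4),o["tool_rot"],o["contact_force"])
p=ctrl.get_image("scene"); cv2.imwrite("pics/s3.png",cv2.resize(p["frame"][90:300,100:380],None,fx=2.8,fy=2.8))
```

```text
[ 0.0043 -0.002   0.1139] [-3.06557112  0.68611867  0.00416872] [-0.19096119  0.0753328  -0.24379601]
```

View pics/s3.png

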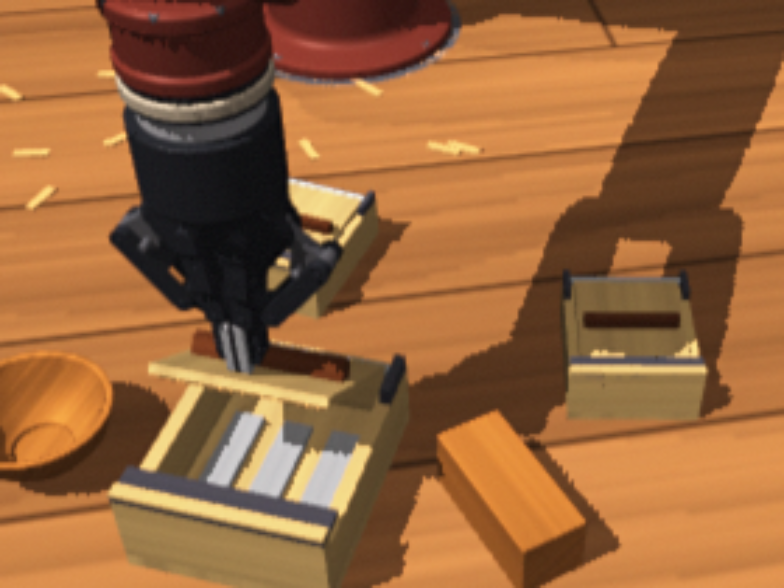

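Request:
carry_out --pt "0.21 -0.09 -0.37 0 0 0 0" --pt "0.21 -0.09 -0.37 0 0 0 0" --pt "0.14 -0.05 -0.4 0 0 0 0" --pt "0.14 -0.05 -0.4 0 0 0 0" --pt "0.06 -0.02 -0.35 0 0 0 0" --pt "0.03 -0.01 -0.3 0 0 0 0" --pt "0 0 0 0 0 0 0"

```text
t: 7.6
tool_pos: [0.612, -0.1234, 0.0592]
tool_rot: [-3.065, 0.686, 0.005]
contact_force: [0.5, -0.2, -0.3]
opening: -0.0
```

Run:
```python
from h import *
o=ctrl.get_obs(); print(tob(o["tool_pos"]).round(4),o["tool_rot"],o["contact_force"])
p=ctrl.get_image("scene"); cv2.imwrite("pics/s4.png",cv2.resize(p["frame"][150:310,120:270],None,fx=4,fy=3.7))
```

```text
[ 0.0246 -0.0005  0.0592] [-3.06542742  0.68582242  0.00474529] [ 0.54768124 -0.23070522 -0.34100875]
```

View pics/s4.png

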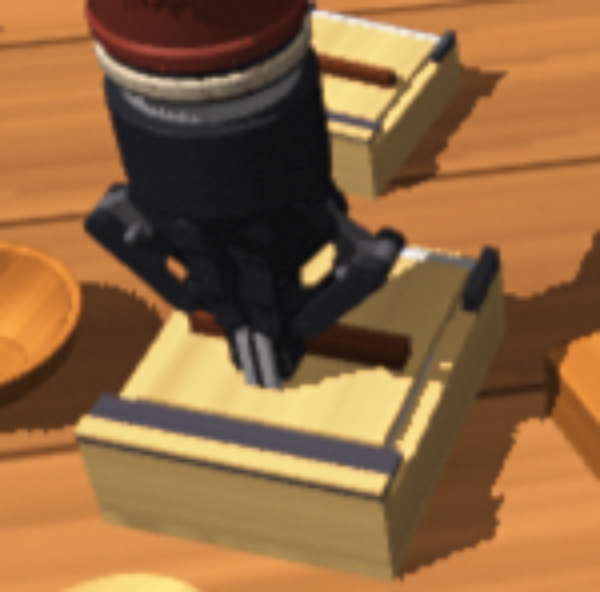

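Request:
carry_out --pt "0 0 -0.06 0 0 0 0" --pt "0 0 -0.06 0 0 0 0" --pt "0 0 0 0 0 0 0"

```text
t: 7.95
tool_pos: [0.6133, -0.1238, 0.0584]
tool_rot: [-3.066, 0.686, -0.001]
contact_force: [-0.7, -0.5, 0.1]
opening: -0.0001
```

Request:
carry_out --pt "0 0 -0.04 0 0 0 0" --pt "0 0 0 0 0 0 0"

```text
t: 8.15
tool_pos: [0.6132, -0.1238, 0.0572]
tool_rot: [3.066, -0.686, 0.001]
contact_force: [-0.1, -0.2, -0.5]
opening: -0.0
```

Request:
carry_out --pt "0 0 -0.04 0 0 0 0" --pt "0 0 0 0 0 0 0"

```text
t: 8.35
tool_pos: [0.6131, -0.1238, 0.056]
tool_rot: [3.066, -0.686, 0.0]
contact_force: [-0.7, -0.1, 0.3]
opening: 0.0002
```

Request:
carry_out --pt "0 0 -0.04 0 0 0 0" --pt "0 0 0 0 0 0 0"

```text
t: 8.55
tool_pos: [0.6132, -0.1238, 0.0553]
tool_rot: [-3.066, 0.686, -0.0]
contact_force: [-0.2, 0.5, 2.1]
opening: 0.0
```

Request:
carry_out --pt "0 0 -0.04 0 0 0 0" --pt "0 0 0 0 0 0 0"

```text
t: 8.75
tool_pos: [0.6133, -0.1238, 0.0546]
tool_rot: [-3.066, 0.686, -0.0]
contact_force: [-1.9, 1.4, 3.9]
opening: -0.0001
```

Request:
carry_out --pt "0 0 -0.04 0 0 0 0" --pt "0 0 0 0 0 0 0"

```text
t: 8.95
tool_pos: [0.6133, -0.1238, 0.0539]
tool_rot: [-3.066, 0.686, -0.0]
contact_force: [-2.4, 1.2, 6.8]
opening: -0.0002
```

Request:
carry_out --pt "0 0 -0.05 0 0 0 0" --pt "0 0 0 0 0 0 0" --pt "0 0 0 0 0 0 0"

```text
t: 9.25
tool_pos: [0.6137, -0.124, 0.0533]
tool_rot: [3.066, -0.686, 0.002]
contact_force: [-2.8, 1.0, 8.2]
opening: -0.0002
```

Run:
```python
from h import *
o=ctrl.get_obs(); print(tob(o["tool_pos"]).round(4),o["tool_rot"],o["contact_force"])
p=ctrl.get_image("scene"); cv2.imwrite("pics/s5.png",cv2.resize(p["frame"][150:310,120:270],None,fx=4,fy=3.7,interpolation=cv2.INTER_CUBIC))
overlay(p,B,0,0,"pics/s5o.png",(120,170,270,310),4)
```

```text
[ 0.0263 -0.0003  0.0533] [ 3.06572723e+00 -6.85782185e-01  1.72693316e-03] [-2.78719765  1.00092647  8.16477693]
```

View pics/s5.png

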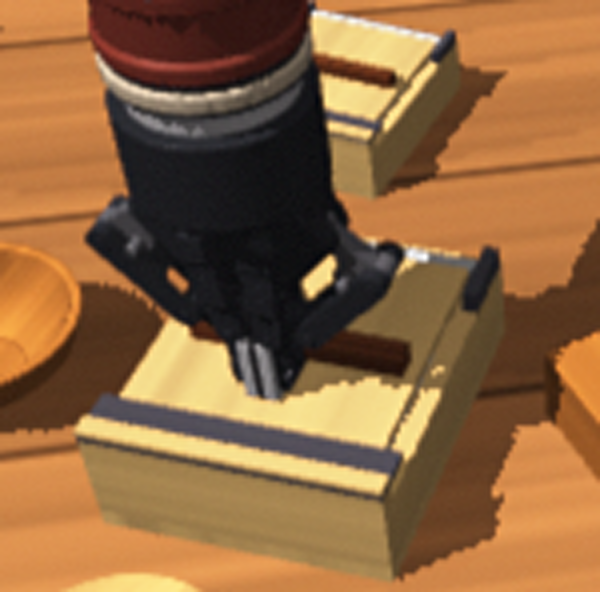

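Request:
carry_out --pt "0 0 0.5 0 0 0 0" --pt "0 0 1 0 0 0 0" --pt "0 0 1 0 0 0 0" --pt "-0.4 0.18 1 0 0 0 0" --pt "-0.4 0.18 0.3 0 0 0 0" --pt "-0.4 0.18 0 0 0 0 0" --pt "-0.4 0.18 0 0 0 0 0" --pt "-0.4 0.18 0 0 0 0 0" --pt "0 0 0 0 0 0 0"

```text
t: 10.2
tool_pos: [0.5612, -0.1005, 0.1453]
tool_rot: [-3.066, 0.685, 0.004]
contact_force: [1.4, 1.2, 0.8]
opening: -0.0001
```

```bash
cat >> h.py <<'E'
from scipy.spatial.transform import Rotation as Ro
def wrist():
    o=ctrl.get_obs(); p=ctrl.get_image("wrist"); H=np.array(p["hand_eye"])
    T=np.eye(4);T[:3,:3]=Ro.from_rotvec(o["tool_rot"]).as_matrix();T[:3,3]=o["tool_pos"]
    C=np.linalg.inv(T@H); p["R"]=C[:3,:3];p["t"]=C[:3,3]; return p
E
python3 - <<'E'
from h import *
o=ctrl.get_obs(); print(tob(o["tool_pos"]).round(4),o["tool_rot"],o["contact_force"])
p=wrist(); cv2.imwrite("pics/w2.png",p["frame"]); overlay(p,B,0,0,"pics/w2o.png",(80,0,480,330),2)
p=ctrl.get_image("scene"); cv2.imwrite("pics/s6.png",cv2.resize(p["frame"][150:310,120:270],None,fx=4,fy=3.7,interpolation=cv2.INTER_CUBIC))
E
```

```text
[-0.0312 -0.0013  0.1453] [-3.06559274  0.68539442  0.00433521] [1.4112606  1.1996452  0.84002646]
```

View pics/w2o.png

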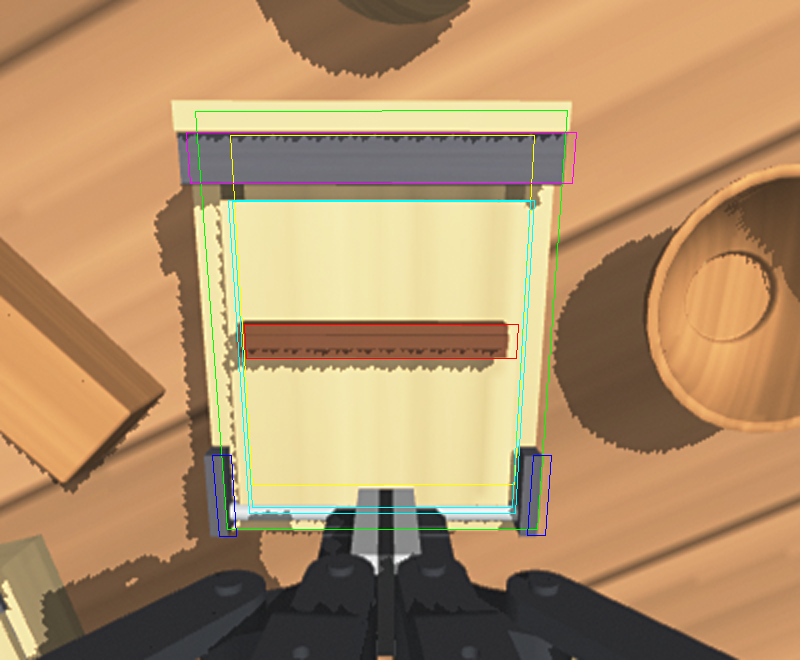

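View pics/s6.png

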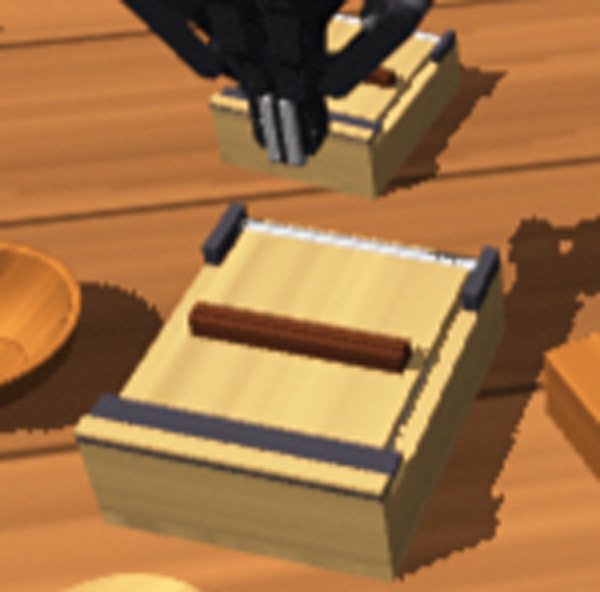

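Flat: the edge is 5 mm short of the lip (wrist crop edge y=200, lip y=184), so the runner is still back. I'll now lower behind the rib.

Request:
carry_out --pt "0.07 0.14 -1 0 0 0 0" --pt "0 0 -1 0 0 0 0" --pt "0 0 -0.9 0 0 0 0" --pt "0 0 -0.4 0 0 0 0" --pt "0 0 0 0 0 0 0" --pt "0 0 0 0 0 0 0"

```text
t: 10.9
tool_pos: [0.5655, -0.0981, 0.065]
tool_rot: [3.066, -0.686, 0.002]
contact_force: [0.9, 0.0, 1.0]
opening: -0.0001
```

Run:
```python
from h import *
o=ctrl.get_obs(); print(tob(o["tool_pos"]).round(4),o["tool_rot"],o["contact_force"])
p=ctrl.get_image("scene"); cv2.imwrite("pics/s7.png",cv2.resize(p["frame"][150:310,120:270],None,fx=4,fy=3.7,interpolation=cv2.INTER_CUBIC))
```

```text
[-0.0283  0.0027  0.065 ] [ 3.06570958e+00 -6.85981774e-01  1.60702568e-03] [0.92049919 0.02669498 0.955737  ]
```

View pics/s7.png

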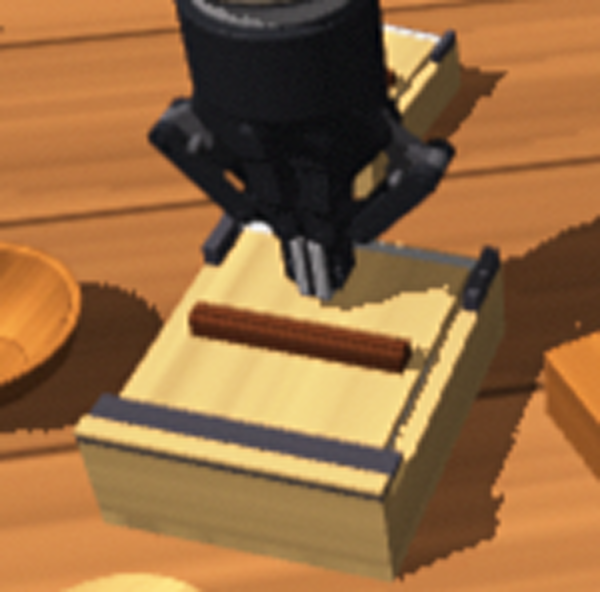

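Request:
carry_out --pt "0 0 -0.17 0 0 0 0" --pt "0.15 -0.07 0 0 0 0 0" --pt "0.15 -0.07 0 0 0 0 0" --pt "0.15 -0.07 0 0 0 0 0" --pt "0.15 -0.07 0 0 0 0 0" --pt "0.15 -0.07 0 0 0 0 0"

```text
t: 11.55
tool_pos: [0.5834, -0.1064, 0.06]
tool_rot: [-3.066, 0.686, 0.003]
contact_force: [-3.2, 1.5, 2.3]
opening: -0.0003
```

Request:
carry_out --pt "0.15 -0.07 0 0 0 0 0" --pt "0.15 -0.07 0 0 0 0 0" --pt "0 0 0 0 0 0 0"

```text
t: 11.85
tool_pos: [0.5918, -0.1104, 0.0601]
tool_rot: [3.066, -0.686, 0.001]
contact_force: [-0.3, 1.1, 0.6]
opening: -0.0002
```

Run:
```python
from h import *
o=ctrl.get_obs(); print(tob(o["tool_pos"]).round(4),o["contact_force"])
p=wrist(); overlay(p,B,0,0.015,"pics/w3o.png",(80,0,480,330),2)
```

```text
[0.0007 0.0027 0.0601] [-0.31370433  1.05240045  0.56368503]
```

View pics/w3o.png

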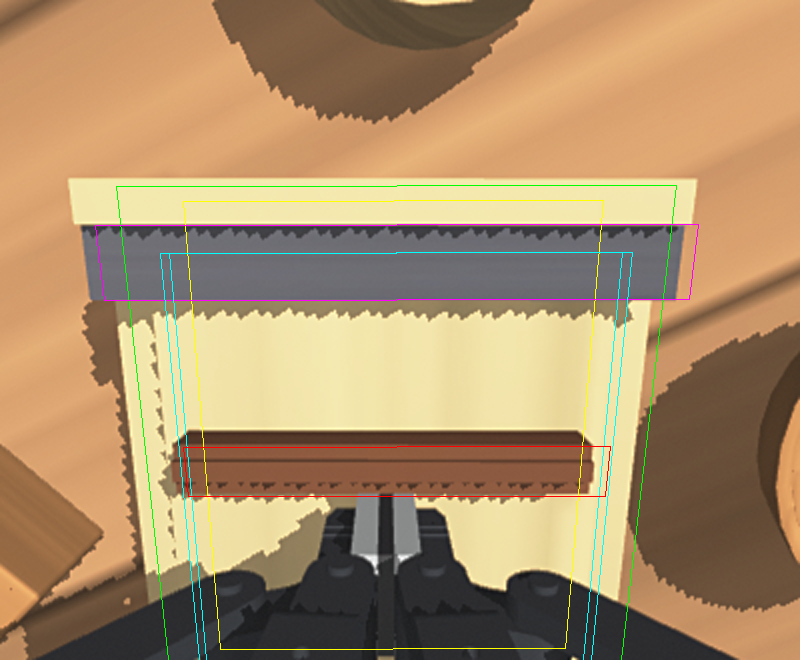

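The edge has gone under the lip, and the runner is at about 15 mm. I'll push on to the stop.

Request:
carry_out --pt "0.07 -0.03 0 0 0 0 0" --pt "0.07 -0.03 0 0 0 0 0" --pt "0 0 0 0 0 0 0"

```text
t: 12.2
tool_pos: [0.5946, -0.1116, 0.06]
tool_rot: [3.066, -0.686, -0.0]
contact_force: [-2.4, 1.7, 1.4]
opening: 0.0
```

Request:
carry_out --pt "0.05 -0.025 0 0 0 0 0" --pt "0.05 -0.025 0 0 0 0 0" --pt "0 0 0 0 0 0 0"

```text
t: 12.5
tool_pos: [0.5966, -0.1126, 0.0597]
tool_rot: [-3.065, 0.686, 0.003]
contact_force: [-3.8, 1.8, 1.9]
opening: 0.0
```

Request:
carry_out --pt "0.05 -0.025 0 0 0 0 0" --pt "0.05 -0.025 0 0 0 0 0" --pt "0 0 0 0 0 0 0"

```text
t: 12.8
tool_pos: [0.5969, -0.1127, 0.059]
tool_rot: [-3.064, 0.685, 0.013]
contact_force: [-11.3, 5.1, 5.5]
opening: 0.0003
```

Request:
carry_out --pt "0.05 -0.025 0 0 0 0 0" --pt "0.05 -0.025 0 0 0 0 0" --pt "0 0 0 0 0 0 0"

```text
t: 13.1
tool_pos: [0.5972, -0.1128, 0.0582]
tool_rot: [-3.063, 0.685, 0.023]
contact_force: [-16.5, 7.3, 8.8]
opening: 0.0
```

Stop reached: position stalled at 18 N. Backing off, then up.

Request:
carry_out --pt "-0.2 0.1 0.05 0 0 0 0" --pt "-0.2 0.1 0.05 0 0 0 0" --pt "-0.2 0.1 0.1 0 0 0 0" --pt "-0.1 0.05 0.6 0 0 0 0" --pt "0 0 1 0 0 0 0" --pt "0 0 1 0 0 0 0" --pt "-0.4 0.2 1 0 0 0 0" --pt "-0.4 0.2 0.5 0 0 0 0" --pt "-0.4 0.2 0 0 0 0 0" --pt "0 0 0 0 0 0 0" --pt "0 0 0 0 0 0 0"

```text
t: 14.2
tool_pos: [0.554, -0.0914, 0.1667]
tool_rot: [3.066, -0.686, -0.001]
contact_force: [0.3, 0.0, -0.1]
opening: 0.0001
```

Run:
```python
from h import *
o=ctrl.get_obs(); print(tob(o["tool_pos"]).round(4),o["contact_force"])
p=wrist(); overlay(p,B,0,0.02,"pics/w4o.png",(80,0,480,330),2)
p=ctrl.get_image("scene"); cv2.imwrite("pics/s8.png",cv2.resize(p["frame"][130:390,70:330],None,fx=2.3,fy=2.3,interpolation=cv2.INTER_CUBIC))
q=ctrl.get_image("top")
for k in ["bowl","disc","offcut"]: print(k,[np.round(np.array(d["position"])*[560,420],1).tolist() for d in ctrl.mark_of(q,k)][:1])
```

```text
[-0.0415  0.0038  0.1667] [ 0.27358131  0.04983883 -0.07803899]
bowl [[420.0, 229.1]]
disc [[420.7, 228.5]]
offcut [[290.0, 186.9]]
```

View pics/w4o.png

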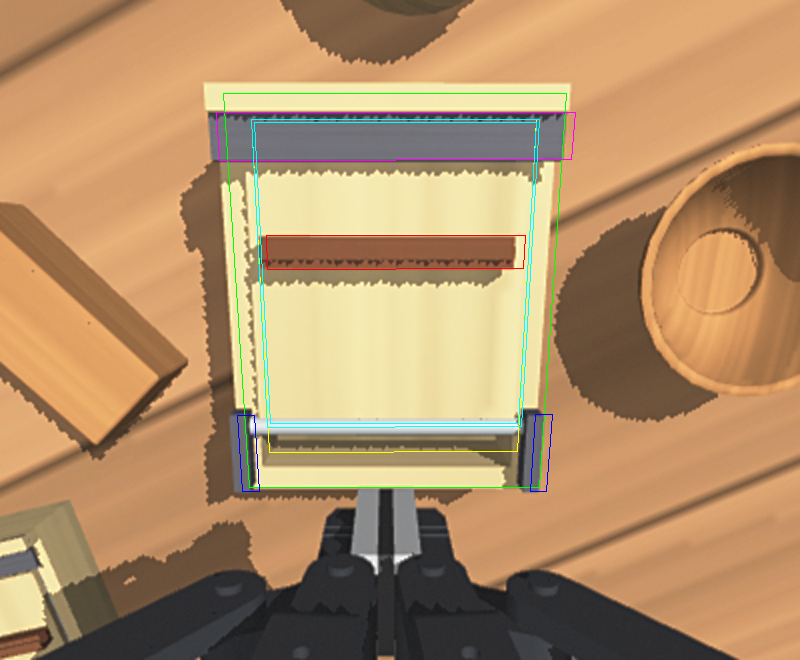

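View pics/s8.png

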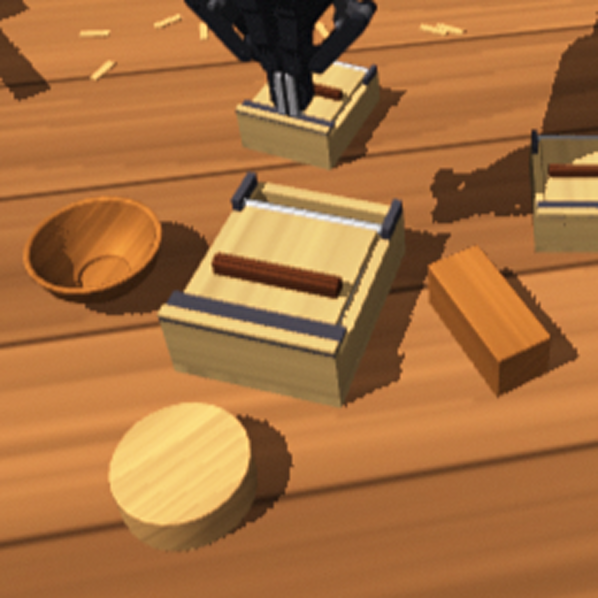

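The rib lies exactly on the model outline for a 20 mm runner, and the bystanders haven't moved. Handing in.

Run:
```python
from h import *
print(ctrl.finish_job())
```

```text
the job is handed in; nothing more can be done
None
```

The box is closed: the flap lies flat with its free edge tucked fully home beneath the steel lip, and the job is handed in at about 14 s on the clock. I worked only with shut fingers on the outside of the flap. I pushed it over from behind, pressed it flat with about 8 N, then pushed on the hinge-side cheek of the rib until it stopped. After that I drew the arm back.

- **Fully home:** the arm stalled at about 18 N after roughly 20 mm of slide. In the last wrist picture the rib matches the outline drawn for a 20 mm slide.
- **Order:** a picture between pressing and sliding showed the flap flat, with its edge still about 5 mm short of the lip.
- **Bystanders:** the bowl, blank and offcut look unmoved in the final scene picture. The detectors put the bowl and offcut within about 2 px of where they began. The detector did not find the blank in the last top view (it returned the bowl instead), so I judged the blank from the scene picture alone.
- **Disagreements:** the scene camera put the box about 8 mm away from where the top and wrist cameras did; I used the top and wrist fits. My final model was still about 3 mm off across the box, which did not matter for the job. While pressing flat, the tool read about 2–3 mm lower than the flap's nominal top.

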